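Load the swing-out drying lamp stand

ROBOT

A 7-joint arm with a two-finger parallel gripper is mounted at the origin on the work surface; the furniture and walls round the work are solid. World frame = base frame: x ahead of the robot, y to its left, z up, the work surface at z = 0. Lengths are in m, angles in rad, forces in N, time in s.
With the tool pointing down it reaches from about 0.35 to 0.9 m from the base axis. Payload 19.9 kg.
Tool frame: the origin (TCP) lies between the finger pads; the fingertips stand 19 mm ahead of it and the grasp point (between the pads) is the TCP; z points along the fingers, y is the direction in which the jaws open and shut (so a half turn about z gives the same grasp; the last joint's range is limited). The gripper opens to 94 mm and grips with 3 to 60 N. Pads are 16 mm wide; open, the fingers measure 119 mm over their backs; the gripper's body (75 mm by 177 mm) begins 78 mm behind the grasp point.
Start: joints at [-1.254, 0.417, -0.01, 1.614, 0.005, 1.111, -0.053], TCP at [0.219, 0.585, 0.224] pointing down, gripper open.
Joint ranges: [-2.81, 2.81], [-0.39, 2.02], [-1.27, 1.25], [0.06, 2.57], [-1.19, 4.33], [0.19, 2], [-2.82, 2.82]. Speed limits (rad/s): [1.89, 1.89, 2.39, 2.39, 3.01, 3.01, 3.01].

INTERFACE

Orientations are given as a 3x3 rotation matrix whose columns are the frame's x, y, z axes.
In Python, from rig import robot gives the robot as it stands. Calls block until the motion is done:
- robot.move_ptp(position, orientation): joint-space move of the TCP to a pose.
- robot.move_linear(position, velocity=0.15, frame=None, threshold=None): straight line of the TCP; frame=None keeps the orientation; velocity is the mean speed in m/s. With threshold (N) it stops when the force on the tool has changed by that much, and returns True; else False.
- robot.goto_joints(angles): joint-space move.
- robot.gripper_to(opening): finger opening in m; the grip force is fixed at half the most; returns when the fingers have stopped.
- robot.pause(seconds).
- robot.ik(position, orientation): joint angles nearest the present ones, or None.
- robot.get_state(): the state.
- robot.grab_frame(name): name is "scene" or "top" or "wrist"; returns the picture (420x560x3 uint8, red, green, blue); there is no depth.
- robot.camera_info(name): a dict with "fx", "fy", "cx", "cy" (pixels), "rvec" (rotation vector, rad) and "tvec" (3), from world to camera coordinates, as OpenCV has them. Camera axes: x right, y down, z forward; pixel columns grow to the right and rows downward; lengths in m; the calibration is good to about 2 mm. A picture is of the moment at which its call begins: read the wrist's pose just before it. camera_info takes no time and is no camera call; for the wrist camera it gives the pose at the moment of the call.
A pose or a line that the arm cannot do raises robot.PlanningError and nothing moves.
- robot.sign_off(): hands the job in, once; it reports no verdict.
The state is a dict: "time": time; "qpos": joint angles; "joint_vel": joint speeds; "effort": joint torques, N m; "ee_pos": TCP position; "tool_rot": TCP orientation; "force": force on the tool from outside, world axes, zero at the start; "moment": the same for the moment, N m; "opening": finger opening in m.
Only numpy, scipy, OpenCV 4.12 (cv2) and the standard library are available. Lean on these libraries where they do the work, as an engineer would, in place of code of your own. Each camera call takes 0.05 s, during which the arm holds its last target. There are 200 camera calls.

TASK

Pull up the spring plunger of the lamp stand, swing the arm out past the middle hole to the far hole and let the plunger snap in. Stack all the plywood trays on the arm's deck, one on another, each sitting down flat with all four corner holes over the pins below. Then pull the plunger again, swing the loaded deck back to the hole under the lamp and let the plunger snap fully home there, without knocking over the glue bottle or the pen pot.

Things in the scene. Friction and masses are not known exactly. Their poses are not given: they have to be found in the camera images.
- swing (a joint): Turn of the stand's swing arm about its upright pivot, rad, growing clockwise seen from above. The fixed index plate has holes at 0 (start: deck under the lamp hood), 0.70 (middle) and 1.40 (far: deck swung out, for loading). End stops -0.06 and 1.46. Light drag (0.15 N m), stays where left; locked with about 0.02 rad of play while the plunger is home.
- plunger (a joint): Lift of the spring plunger, m: 0 with its pin home in a hole of the index plate, at most 0.020. The pin is free of the hole above 0.014 and rests at about 0.013 if let go between holes. The spring pulls it down with 4 N at 0, 9 N at 0.020. Let go within about 0.02 rad of a hole it snaps in by itself.
- pivot (a point): Point on the upright pivot axis of the swing arm, 46 mm above the bench. The stand is fixed to the bench. Its lamp hood, a flat grey box 182 x 110 mm, underside 297 and top 324 mm above the bench, is centred 216 mm from the pivot on the deck's side at hole 0, on a post behind.
- knob (a point): Grip height on the plunger's black knob: round, upright, 22 mm thick from 16 mm below to 12 mm above this point, then a cap 30 mm wide, 8 mm thick. 100 mm from the pivot axis, opposite the deck; 100 mm above the bench when home; rides with arm and plunger. It may turn in the grip. The plunger's sleeve, 30 mm wide, ends 24 mm below this point.
- deck (a point): Centre of the top face of the arm's deck, 112 x 88 mm, 180 mm from the pivot axis, 66 mm above the bench; x points outward from the pivot along the long side, z up. Round-ended pins, 8 mm thick, 10 mm tall, at x = +-40, y = +-28 mm take the lowest tray's holes; its underside then rests on this face, further trays 48 mm higher each.
- tray_1: One of up to four alike plywood trays (3 or 4 are there), 100 x 76 mm, 58 mm tall. In the middle a wooden grip rib, 46 mm long (along x), 12 mm thick (across y), from 12 to 45 mm above the underside. Origin: centre of the underside; x along the 100 mm side, z up; a half turn makes no difference. 0.14 to 0.24 kg. Starts flat on the bench.
- tray_2: Same as tray_1. Every tray has a slab 12 mm thick with a 11 mm square hole, 12 mm deep, in its underside at each corner (x = +-40, y = +-28 mm); over each hole a round leg 18 mm thick, shoulder 48 mm above the underside, topped by a round-ended steel pin, 8 mm thick and 10 mm tall, that takes the next tray's hole.
- tray_3: Same as tray_1: plywood tray, 100 x 76 mm, origin at the centre of its underside.
- tray_4: Same as tray_1: plywood tray, 100 x 76 mm, origin at the centre of its underside.
- glue_bottle: White glue bottle with a red tip, 60 mm wide, 174 mm tall, standing at the back right; a bystander. Origin: centre of its underside, z up.
- pot_kraft: Brown pot of pens, 80 mm wide, 195 mm tall, standing at the back right; a bystander. Origin: centre of its underside, z up.
Not all that is in view belongs to the job. Leave any blue look-alike of the tray_2 alone.

How it is judged:
On the way, in this order (a step that is already met when the one before it is completed fails the run):
1. the arm stands swung out at the far hole (1.40), the plunger home in it (value of joint swing between 1.36 and 1.44 rad and value of joint plunger below 0.003 m and velocity of joint swing between -0.05 and 0.05 rad/s), for 0.3 s.
2. with the arm locked at the far hole, all trays are stacked on the deck, down on their pins, and let go (all of step 1 and x of tray_1 in the frame of deck between -0.008 and 0.008 m and y of tray_1 in the frame of deck between -0.008 and 0.008 m and angle between each of tray_1, tray_2, tray_3, tray_4's own z axis and vertical below 0.06 rad and angle between the x axis of each of tray_1, tray_2, tray_3, tray_4 and the x axis of deck, either way round below 0.08 rad and (z of tray_1 in the frame of deck between -0.004 and 0.004 m or z of tray_1 in the frame of deck between 0.044 and 0.052 m or z of tray_1 in the frame of deck between 0.092 and 0.1 m or z of tray_1 in the frame of deck between 0.14 and 0.148 m) and contact force between the fingers and tray_1 below 0.05 N and linear speed of each of tray_1, tray_2, tray_3, tray_4 below 0.03 m/s and x of tray_2 in the frame of deck between -0.008 and 0.008 m and y of tray_2 in the frame of deck between -0.008 and 0.008 m and (z of tray_2 in the frame of deck between -0.004 and 0.004 m or z of tray_2 in the frame of deck between 0.044 and 0.052 m or z of tray_2 in the frame of deck between 0.092 and 0.1 m or z of tray_2 in the frame of deck between 0.14 and 0.148 m) and contact force between the fingers and tray_2 below 0.05 N and x of tray_3 in the frame of deck between -0.008 and 0.008 m and y of tray_3 in the frame of deck between -0.008 and 0.008 m and (z of tray_3 in the frame of deck between -0.004 and 0.004 m or z of tray_3 in the frame of deck between 0.044 and 0.052 m or z of tray_3 in the frame of deck between 0.092 and 0.1 m or z of tray_3 in the frame of deck between 0.14 and 0.148 m) and contact force between the fingers and tray_3 below 0.05 N and x of tray_4 in the frame of deck between -0.008 and 0.008 m and y of tray_4 in the frame of deck between -0.008 and 0.008 m and (z of tray_4 in the frame of deck between -0.004 and 0.004 m or z of tray_4 in the frame of deck between 0.044 and 0.052 m or z of tray_4 in the frame of deck between 0.092 and 0.1 m or z of tray_4 in the frame of deck between 0.14 and 0.148 m) and contact force between the fingers and tray_4 below 0.05 N), for 0.3 s.
At the end, for the whole second after the job is handed in: Arm at rest at the hole under the lamp (within 0.04 rad of 0), plunger home (under 3 mm); every tray there let go, at rest on the deck's stack: within 8 mm of its centre in x and y, turned under 0.08 and tilted under 0.06 rad, at a tier's height (0, 48, 96 or 144 mm over the deck) within 4 mm (value of joint swing between -0.04 and 0.04 rad and value of joint plunger below 0.003 m and velocity of joint swing between -0.05 and 0.05 rad/s and x of tray_1 in the frame of deck between -0.008 and 0.008 m and y of tray_1 in the frame of deck between -0.008 and 0.008 m and angle between each of tray_1, tray_2, tray_3, tray_4's own z axis and vertical below 0.06 rad and angle between the x axis of each of tray_1, tray_2, tray_3, tray_4 and the x axis of deck, either way round below 0.08 rad and (z of tray_1 in the frame of deck between -0.004 and 0.004 m or z of tray_1 in the frame of deck between 0.044 and 0.052 m or z of tray_1 in the frame of deck between 0.092 and 0.1 m or z of tray_1 in the frame of deck between 0.14 and 0.148 m) and contact force between the fingers and tray_1 below 0.05 N and linear speed of each of tray_1, tray_2, tray_3, tray_4 below 0.03 m/s and x of tray_2 in the frame of deck between -0.008 and 0.008 m and y of tray_2 in the frame of deck between -0.008 and 0.008 m and (z of tray_2 in the frame of deck between -0.004 and 0.004 m or z of tray_2 in the frame of deck between 0.044 and 0.052 m or z of tray_2 in the frame of deck between 0.092 and 0.1 m or z of tray_2 in the frame of deck between 0.14 and 0.148 m) and contact force between the fingers and tray_2 below 0.05 N and x of tray_3 in the frame of deck between -0.008 and 0.008 m and y of tray_3 in the frame of deck between -0.008 and 0.008 m and (z of tray_3 in the frame of deck between -0.004 and 0.004 m or z of tray_3 in the frame of deck between 0.044 and 0.052 m or z of tray_3 in the frame of deck between 0.092 and 0.1 m or z of tray_3 in the frame of deck between 0.14 and 0.148 m) and contact force between the fingers and tray_3 below 0.05 N and x of tray_4 in the frame of deck between -0.008 and 0.008 m and y of tray_4 in the frame of deck between -0.008 and 0.008 m and (z of tray_4 in the frame of deck between -0.004 and 0.004 m or z of tray_4 in the frame of deck between 0.044 and 0.052 m or z of tray_4 in the frame of deck between 0.092 and 0.1 m or z of tray_4 in the frame of deck between 0.14 and 0.148 m) and contact force between the fingers and tray_4 below 0.05 N); the robot touches nothing.
It fails at once if the glue bottle is knocked over (angle between glue_bottle's own z axis and vertical above 0.6 rad).
It fails at once if the pen pot is knocked over (angle between pot_kraft's own z axis and vertical above 0.6 rad).
Of tray_1, tray_2, tray_3, tray_4 only 3 to 4 are there at a start; the rules pass over those that are not, and their reading is None.
At some moment in a run one of tray_1, tray_2, tray_3, tray_4 may be knocked a few centimetres aside while the robot is not near it.
Once in a run the grip may slacken for a moment while it holds something.
It also fails if it takes over 210 s, if anything falls off the work surface, if the arm or the gripper's body presses on something with over 40 N, if the wrist force passes 120 N, or if a joint passes its speed limit or range.

## Working session

There is one attempt and no reset: what is moved stays moved. The work goes in short steps, each a Python script; the robot and the scene stay as the last script left them, time stands still between calls to the robot, and variables do not carry over. Pictures are saved under pics/ and viewed, about 12 in all and at most 16, crops included, and the job is handed in when it is done.

```bash
ls; mkdir -p pics
python3 - <<'E'
from rig import robot
import cv2
for n in("scene","top","wrist"):
    im=robot.grab_frame(n); cv2.imwrite(f"pics/{n}0.png",im[:,:,::-1]); print(n,robot.camera_info(n))
s=robot.get_state();print(s)
a=cv2.imread("pics/scene0.png");b=cv2.imread("pics/top0.png")
E
```

```text
pics
scene {'fx': 404.681719150304, 'fy': 404.681719150304, 'cx': 280.3378541274212, 'cy': 206.20909668375526, 'rvec': array([ 2.08408156, -0.96933122,  0.49061558]), 'tvec': array([-0.57283087,  0.2166075 ,  1.15932239])}
top {'fx': 450.0423844112922, 'fy': 450.0423844112922, 'cx': 282.7513538860494, 'cy': 214.23854104922546, 'rvec': array([ 2.21976254, -2.15444832,  0.06691694]), 'tvec': array([-0.24862517,  0.58115966,  1.58122855])}
wrist {'fx': 369.3565488939847, 'fy': 369.3565488939847, 'cx': 281.87004524136194, 'cy': 210.71240220337418, 'rvec': array([-2.39049972, -1.65654164, -0.22833418]), 'tvec': array([-0.625114  , -0.02599474,  0.39203255])}
{'time': 0.15, 'qpos': array([-1.25449913,  0.41786486, -0.01032521,  1.61400852,  0.00471317,
        1.1107318 , -0.05302419]), 'joint_vel': array([ 4.21467942e-05, -1.41479337e-03, -3.03807972e-04, -1.42103220e-03,
        1.65564272e-03, -4.88448768e-04, -9.20414285e-04]), 'effort': array([ 7.58656261e-04, -8.51539564e+01,  6.38613459e-01, -4.26132989e+01,
       -4.88870800e-02,  1.72363833e-02,  1.56376886e-04]), 'ee_pos': array([0.21878468, 0.58516369, 0.22396292]), 'tool_rot': array([[-9.36673886e-01,  3.50202740e-01, -2.66984953e-04],
       [ 3.50202832e-01,  9.36673406e-01, -9.52164133e-04],
       [-8.33727835e-05, -9.85366165e-04, -9.99999511e-01]]), 'force': array([ 0.1144689 , -0.36271823, -0.22571962]), 'moment': array([-0.03589055, -0.00254213,  0.05668975]), 'opening': 0.09416591951810091}
```

View pics/scene0.png

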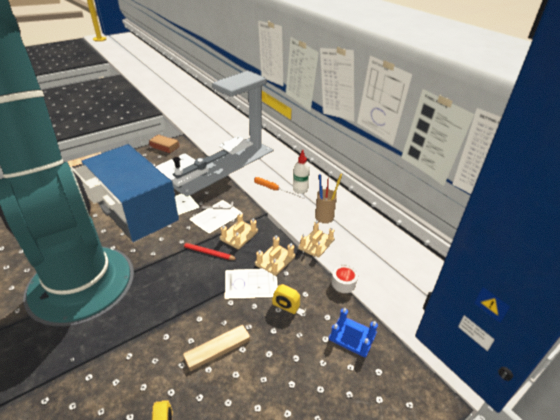

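View pics/top0.png

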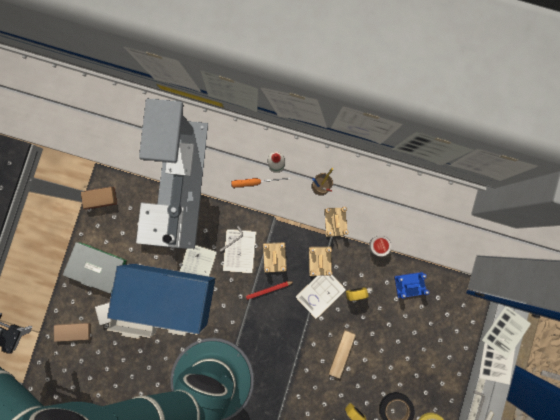

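```bash
cat > h.py <<'E'
import numpy as np, cv2
from rig import robot
def cam(n):
    c=robot.camera_info(n); K=np.array([[c['fx'],0,c['cx']],[0,c['fy'],c['cy']],[0,0,1]])
    return K,np.asarray(c['rvec']),np.asarray(c['tvec'])
def proj(n,P,c=None):
    K,r,t=c or cam(n); return cv2.projectPoints(np.atleast_2d(np.array(P,float)),r,t,K,None)[0][:,0]
def ray(n,uv,z,c=None):
    K,r,t=c or cam(n); R=cv2.Rodrigues(r)[0]; o=-R.T@t
    uv=np.atleast_2d(np.array(uv,float)); d=np.c_[uv,np.ones(len(uv))]@np.linalg.inv(K).T@R
    return o+d*((z-o[2])/d[:,2:3])
def down(yaw):  # tool down, jaw axis (tool y) at angle yaw in world xy
    y=np.array([np.cos(yaw),np.sin(yaw),0]); z=np.array([0,0,-1.]); return np.c_[np.cross(y,z),y,z]
def snap(n,name,crop=None,k=1):
    c=cam(n); im=robot.grab_frame(n)[:,:,::-1].copy(); o=im
    if crop: o=im[crop[1]:crop[3],crop[0]:crop[2]]
    cv2.imwrite(f"pics/{name}.png",cv2.resize(o,None,fx=k,fy=k,interpolation=cv2.INTER_CUBIC)); return im,c
E
python3 - <<'E'
from h import *
s=robot.get_state()
print(proj("top",[[0,0,0],s['ee_pos'],s['ee_pos']+[0,0,.15],[.5,0,0],[0,.5,0],[0,-.5,0]]).round())
print(ray("top",[[275,257],[320,261],[336,221],[411,285]],.05).round(3))
print(ray("top",[[276,158],[323,185]],.17).round(3), "knob",ray("top",[[174,210],[170,237]],.11).round(3),"hood",ray("top",[[149,99],[184,103],[140,157],[177,162]],.324).round(3))
E
```

```text
[[212. 380.]
 [ 12. 323.]
 [-22. 332.]
 [218. 237.]
 [ 70. 375.]
 [354. 384.]]
[[ 0.437 -0.209  0.05 ]
 [ 0.428 -0.365  0.05 ]
 [ 0.568 -0.417  0.05 ]
 [ 0.355 -0.681  0.05 ]]
[[ 0.761 -0.204  0.17 ]
 [ 0.677 -0.359  0.17 ]] knob [[0.586 0.134 0.11 ]
 [0.495 0.143 0.11 ]] hood [[0.895 0.169 0.324]
 [0.886 0.066 0.324]
 [0.723 0.186 0.324]
 [0.711 0.078 0.324]]
```

Run:
```python
from h import *
a=cv2.imread("pics/scene0.png");b=cv2.imread("pics/top0.png")
o=np.hstack([cv2.resize(a[90:310,60:260],(400,440),interpolation=3),cv2.resize(b[190:410,30:230],(400,440),interpolation=3)])
o2=np.hstack([cv2.resize(a[190:370,210:410],(400,360),interpolation=3),cv2.resize(b[180:330,240:440],(400,300),interpolation=3)[:300]][1:])
cv2.imwrite("pics/c1.png",o)
def P(n):
    K,r,t=cam(n);return K@np.c_[cv2.Rodrigues(r)[0],t]
S=np.array([[137,148],[176,183],[122,205],[85,165]],float).T
for k in range(4):
  T=np.roll(np.array([[122,265],[213,277],[205,332],[110,322]],float),k,0).T
  X=cv2.triangulatePoints(P("scene"),P("top"),S,T);X=(X[:3]/X[3]).T
  print(X.round(3).tolist(), np.abs(proj("top",X)-T.T).max().round(1))
```

```text
[[0.408, 0.278, 0.151], [0.368, -0.011, 0.154], [0.191, 0.008, 0.162], [0.226, 0.305, 0.157]] 2.5
[[0.294, 0.225, 0.251], [0.452, 0.288, -0.011], [0.298, 0.038, 0.096], [0.18, 0.006, 0.311]] 20.0
[[0.24, -0.031, 0.348], [0.317, 0.203, 0.166], [0.374, 0.398, -0.156], [0.271, 0.016, 0.301]] 38.2
[[0.337, -0.005, 0.301], [0.256, -0.053, 0.252], [0.245, 0.33, -0.017], [0.334, 0.344, 0.09]] 18.2
```

View pics/c1.png

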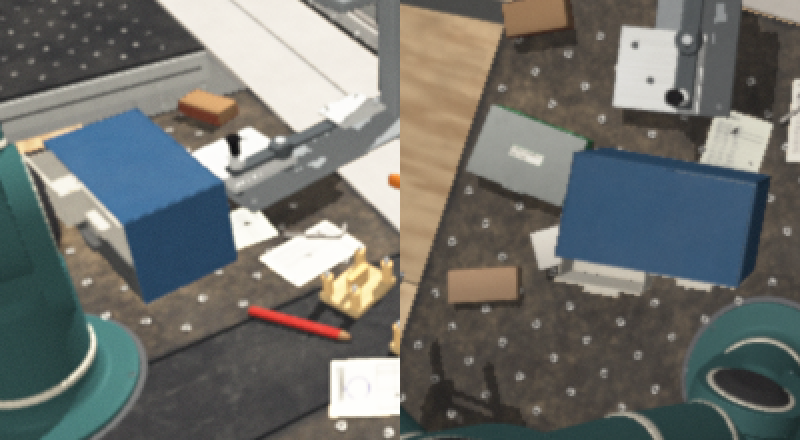

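View pics/wrist0.png

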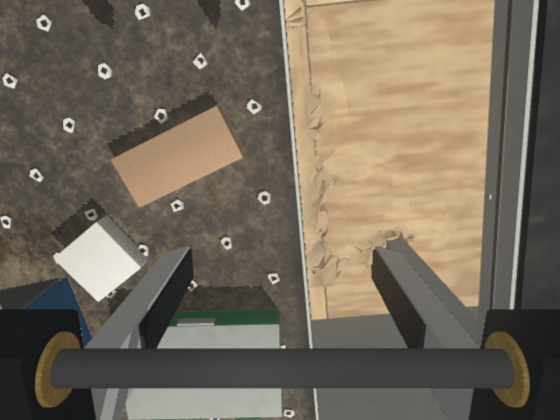

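Run:
```python
from h import *
s=robot.get_state();K,r,t=cam("wrist");R=cv2.Rodrigues(r)[0]
T=s['tool_rot'];print((T.T@(-R.T@t-s['ee_pos'])).round(3)); print((T.T@R.T).round(2))
for yaw in (np.pi/2,-np.pi/2,0):
    print(yaw,robot.ik([.44,.14,.32],down(yaw)),robot.ik([.56,.14,.32],down(yaw)))
```

```text
[ 0.08   0.    -0.161]
[[-0.   -0.96 -0.27]
 [ 1.   -0.    0.  ]
 [-0.   -0.27  0.96]]
1.5707963267948966 [-0.66325428  0.02840465  0.29625549  1.88245062 -0.00879124  1.23198629
  1.20660687] [-0.54273505  0.26273682  0.30155196  1.62343193 -0.08091096  1.26771013
  1.34404897]
-1.5707963267948966 [-0.96082067  0.02396976  0.6019573   1.89020211 -0.01439191  1.23166525
 -1.92500576] [-0.85117953  0.30601202  0.69973854  1.63316922 -0.20410681  1.27713963
 -1.68572907]
0 [-0.85627878  0.02525862  0.49446559  1.8876256  -0.01270929  1.23175811
 -0.35771939] [-0.7252411   0.28160518  0.53276016  1.62937833 -0.14827499  1.27111546
 -0.16582164]
```

Run:
```python
from h import *
robot.move_ptp([.48,.14,.32],down(-np.pi/2)); robot.pause(.3)
snap("wrist","w1"); print(proj("wrist",[[.495,.143,.12],[.586,.134,.1]]),robot.get_state()['time'])
```

```text
[[280.21804966 172.76179576]
 [289.43609481  76.4339997 ]] 2.4
```

View pics/w1.png

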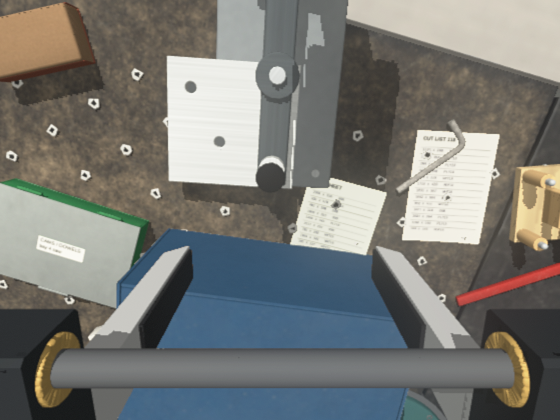

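```bash
cat > fit.py <<'E'
from h import *
c=cam("wrist")
k=ray("wrist",[270,174],.12,c)[0];print(k)
for z in (.05,.06,.07,.08,.09,.1):
    p=ray("wrist",[277,75],z,c)[0];print(z,p.round(4),np.linalg.norm((p-k)[:2]).round(4))
for z in (.03,.04,.05):
    h=ray("wrist",[[219,141],[190,87]],z,c); print(z,h.round(4).tolist())
E
python3 fit.py
```

```text
[0.49376954 0.15308513 0.12      ]
0.05 [0.5913 0.1468 0.05  ] 0.0977
0.06 [0.5905 0.1466 0.06  ] 0.0969
0.07 [0.5897 0.1465 0.07  ] 0.0961
0.08 [0.5889 0.1463 0.08  ] 0.0954
0.09 [0.5881 0.1462 0.09  ] 0.0946
0.1 [0.5873 0.1461 0.1   ] 0.0938
0.03 [[0.5181, 0.2172, 0.03], [0.5798, 0.2479, 0.03]]
0.04 [[0.5189, 0.2155, 0.04], [0.5793, 0.2455, 0.04]]
0.05 [[0.5198, 0.2138, 0.05], [0.5788, 0.2431, 0.05]]
```

```bash
cat >> h.py <<'E'
PIV=np.array([.5932,.1472]);A0=-.058
def knob(s,z):  # TCP pose at knob for swing s
    a=A0-s; return np.r_[PIV-.1*np.array([np.cos(a),np.sin(a)]),z],down(np.pi/2+a)
def st(m=""):
    s=robot.get_state();print(m,"t",round(s['time'],2),"p",s['ee_pos'].round(4),"F",s['force'].round(1),"M",s['moment'].round(2),"op",round(s['opening'],4));return s
E
python3 - <<'E'
from h import *
p,R=knob(0,.25);robot.move_ptp(p,R)
print(robot.move_linear(knob(0,.1)[0],threshold=8));st()
robot.gripper_to(0.0);st("grip")
print(robot.move_linear(knob(0,.1175)[0],velocity=.05));st("up")
E
```

```text
False
 t 6.24 p [0.4938 0.1531 0.1007] F [ 0.3  0.1 -0.1] M [-0.   -0.04 -0.04] op 0.0939
grip t 7.27 p [0.4933 0.1529 0.1   ] F [-1.3 -1.7  0.1] M [-0.14  0.14 -0.1 ] op 0.0289
False
up t 7.77 p [0.4932 0.1529 0.1175] F [ 1.6 -1.2 -8.3] M [-0.15 -0.39 -0.05] op 0.029
```

Run:
```python
from h import *
for s in np.linspace(0,1.4,9)[1:]:
    p,R=knob(s,.1178);robot.move_linear(p,velocity=.06,frame=R);x=st(f"{s:.2f}")
    if np.linalg.norm(x['force'])>25: break
```

```text
0.17 t 8.21 p [0.496  0.1703 0.1176] F [ 4.  -0.1 -9.4] M [-0.21 -0.87 -0.13] op 0.0289
0.35 t 8.65 p [0.5018 0.1865 0.1177] F [  4.3  -2.1 -10.2] M [-0.51 -1.17 -0.13] op 0.029
0.52 t 9.09 p [0.5101 0.2023 0.118 ] F [ 4.1 -0.7 -3.1] M [-0.04 -0.77 -0.07] op 0.0302
0.70 t 9.53 p [0.5208 0.2151 0.1177] F [ 4.9 -5.4 -8.6] M [-0.96 -1.24 -0.07] op 0.0286
0.88 t 9.97 p [0.5344 0.2265 0.1181] F [ 6.3 -6.5 -2.9] M [-1.15 -1.32 -0.25] op 0.0288
1.05 t 10.42 p [0.5494 0.2352 0.1181] F [ 5.9 -6.7 -2.3] M [-1.63 -1.41 -0.29] op 0.0289
1.22 t 10.86 p [0.5654 0.2411 0.118 ] F [  4.1 -10.2  -0.3] M [-2.25 -0.91 -0.22] op 0.0289
1.40 t 11.3 p [0.5818 0.244  0.1171] F [  1.6 -11.6  -7.2] M [-2.56 -0.67 -0.04] op 0.0287
```

Run:
```python
from h import *
robot.gripper_to(.09);st("rel")
p,R=knob(1.4,.25);robot.move_linear(p)
robot.move_ptp([.50,.10,.36],down(-np.pi/2+A0)); robot.pause(.3)
im,c=snap("wrist","w2");st()
print(c)
```

```text
rel t 12.34 p [0.582  0.2465 0.1178] F [-1.  -0.5  0.3] M [-0.08  0.06 -0.01] op 0.0898
 t 15.2 p [0.5    0.1    0.3599] F [-0.1  1.   0. ] M [0.05 0.14 0.01] op 0.0902
(array([[369.35654889,   0.        , 281.87004524],
       [  0.        , 369.35654889, 210.7124022 ],
       [  0.        ,   0.        ,   1.        ]]), array([-2.01725473,  2.13890267,  0.29562365]), array([0.13046783, 0.40875054, 0.65538937]))
```

View pics/w2.png

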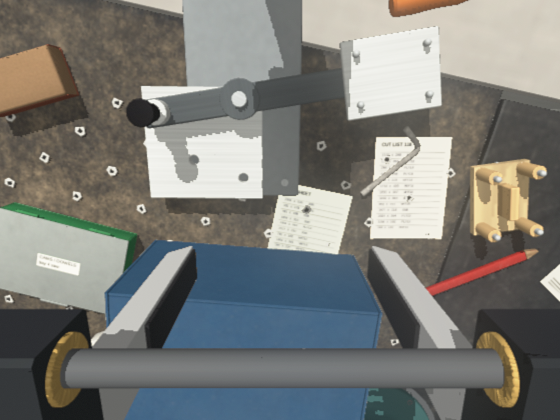

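Run:
```python
from h import *
c=cam("wrist")
def fit4(P):
    r=cv2.minAreaRect(P[:,:2].astype(np.float32)*1000);return [np.array(r[0]).round(1),np.array(r[1]).round(1),r[2]]
d=ray("wrist",[[356,55],[429,43],[430,97],[362,107]],.075,c);print(d.round(4),d.mean(0));e=(d[1]-d[0])/2+(d[2]-d[3])/2;print("yaw",np.arctan2(e[1],e[0]),[np.linalg.norm(d[i]-d[i-1]) for i in range(4)])
print("pred",PIV+.18*np.array([np.cos(A0-1.4),np.sin(A0-1.4)]),A0-1.4)
for z in (.12,.133): k=ray("wrist",[144,113],z,c)[0];v=k[:2]-PIV;print(z,k,np.linalg.norm(v),np.arctan2(v[1],v[0]))
print(ray("wrist",[238,100],.05,c))
```

```text
[[ 0.6285  0.0105  0.075 ]
 [ 0.6361 -0.0705  0.075 ]
 [ 0.5784 -0.0745  0.075 ]
 [ 0.5719  0.0038  0.075 ]] [ 0.60372477 -0.03268996  0.075     ]
yaw -1.4822302294784364 [np.float64(0.05698016918073685), np.float64(0.08137187553057698), np.float64(0.05783042555601671), np.float64(0.07853069885028456)]
pred [ 0.61346031 -0.03165614] -1.458
0.12 [0.57980208 0.24141184 0.12      ] 0.09515973707777783 1.7120596996073887
0.133 [0.57972067 0.23669992 0.133     ] 0.09050926967644032 1.7202800003282983
[[0.58872798 0.14970782 0.05      ]]
```

Run:
```python
from h import *
R=knob(1.4,.25)[1];p=np.array([.581,.243,.2])
robot.move_ptp(p,R);robot.gripper_to(0)
print(robot.move_linear([.581,.243,.132],velocity=.02,threshold=2.5));st("touch")
robot.move_linear(p)
```

```text
True
touch t 20.69 p [0.5812 0.243  0.1393] F [-0.3  0.8  5.7] M [ 0.    0.04 -0.04] op 0.0002
```

Run:
```python
from h import *
robot.move_ptp([.52,-.33,.40],down(-np.pi/2)); robot.pause(.3)
snap("wrist","w3");st()
```

```text
t 23.78 p [ 0.5201 -0.3298  0.3999] F [ 1.  -0.6 -0.4] M [-0.06  0.17  0.02] op 0.0004
```

View pics/w3.png

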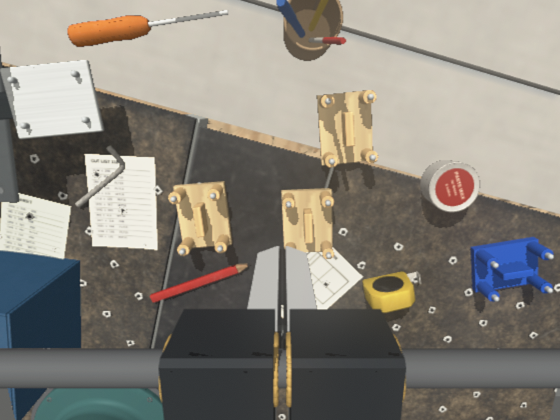

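```bash
cat >> h.py <<'E'
def pose4(c,px,z):  # px order: +x-left, ... four pins going round, first edge along object x
    d=ray("wrist",px,z,c)[:,:2];e=(d[1]-d[0])+(d[2]-d[3]);n=lambda v:np.linalg.norm(v).round(4)
    return d.mean(0),np.arctan2(e[1],e[0]),[n(d[1]-d[0]),n(d[2]-d[1]),n(d[3]-d[2]),n(d[0]-d[3])]
def look(ctr,yaw,ztop,name,h=.14):
    R=down(yaw);p=np.r_[np.array(ctr)-.05*R[:2,0],ztop+h]
    robot.move_ptp(p+[0,0,.08],R);robot.move_linear(p);robot.pause(.4)
    return snap("wrist",name)
E
python3 - <<'E'
from h import *
c=cam("wrist")
T=[pose4(c,p,.058) for p in ([[183,249],[182,187],[223,186],[221,244]],[[289,250],[289,196],[327,195],[328,252]],[[326,157],[324,103],[369,97],[373,156]])]
for t in T: print(t)
print(pose4(c,[[22,76],[30,132],[97,121],[84,66]],.075))
robot.gripper_to(.04)
look([.604,-.033],.09,.076,"d1");print(st()['qpos'])
print(cam("wrist"))
look(T[0][0],T[0][1]+np.pi/2,.058,"a1")
a,b=cv2.imread("pics/d1.png"),cv2.imread("pics/a1.png")
cv2.imwrite("pics/m1.png",np.vstack([a[30:300],b[30:300]]))
E
```

```text
(array([ 0.44688653, -0.21518086]), np.float64(-0.06728596924627928), [np.float64(0.0923), np.float64(0.057), np.float64(0.086), np.float64(0.0562)])
(array([ 0.43693968, -0.3660341 ]), np.float64(0.02761462999131743), [np.float64(0.0808), np.float64(0.0531), np.float64(0.0855), np.float64(0.057)])
(array([ 0.5695545, -0.4164315]), np.float64(0.10234336329794777), [np.float64(0.0706), np.float64(0.0588), np.float64(0.0772), np.float64(0.0637)])
(array([ 0.60707782, -0.04665541]), np.float64(-3.1087582614759492), [np.float64(0.0681), np.float64(0.0894), np.float64(0.0662), np.float64(0.0795)])
 t 26.78 p [ 0.6085 -0.0828  0.2162] F [ 0.5  0.4 -0.8] M [-0.08  0.03  0.01] op 0.0399
[-0.50531684  0.51952395  0.81903289  1.67174898 -0.41235896  1.13183806
  0.5168067 ]
(array([[369.35654889,   0.        , 281.87004524],
       [  0.        , 369.35654889, 210.7124022 ],
       [  0.        ,   0.        ,   1.        ]]), array([-2.86667981, -0.12766998, -0.01826887]), array([-0.59758982, -0.15626565,  0.34740782]))
```

View pics/m1.png

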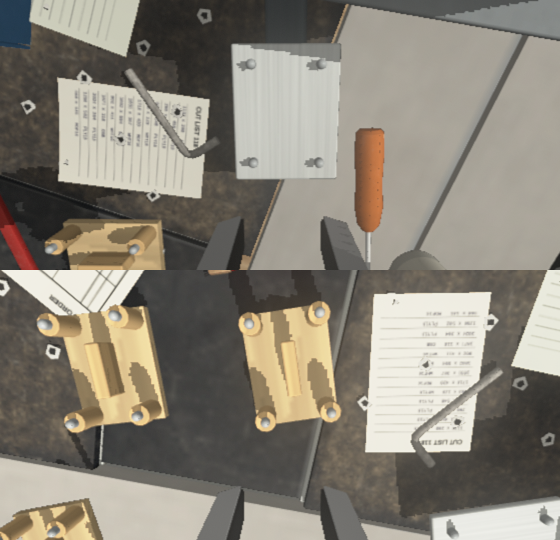

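Run:
```python
from h import *
K=cam("wrist")[0]
d=(K,np.array([-2.86667981,-0.12766998,-0.01826887]),np.array([-0.59758982,-0.15626565,0.34740782]))
print("deck",pose4(d,[[251,94],[253,192],[320,192],[322,94]],.075))
print("A",pose4(cam("wrist"),[[252,84],[264,183],[332,172],[319,72]],.057))
print("Apin z check",pose4(cam("wrist"),[[252,84],[264,183],[332,172],[319,72]],.052))
st()
```

```text
deck (array([ 0.60656148, -0.03216524]), np.float64(-1.4783386388615318), [np.float64(0.0783), np.float64(0.0561), np.float64(0.0783), np.float64(0.0554)])
A (array([ 0.43489695, -0.20540854]), np.float64(0.06666232609460741), [np.float64(0.0784), np.float64(0.057), np.float64(0.0786), np.float64(0.0524)])
Apin z check (array([ 0.4351948 , -0.20528974]), np.float64(0.06666232609460754), [np.float64(0.0797), np.float64(0.0579), np.float64(0.0799), np.float64(0.0533)])
 t 29.31 p [ 0.4968 -0.2185  0.1982] F [ 0.1 -0.6 -0.9] M [ 0.01  0.01 -0.06] op 0.0401
```

```bash
cat >> h.py <<'E'
DECK=np.array([.60656,-.03217]);DTH=-1.4783;DYAW=DTH+np.pi/2;GZ=.035
def pick(ctr,yaw):
    R=down(yaw);p=np.r_[ctr,GZ]
    robot.move_ptp(p+[0,0,.12],R)
    if robot.move_linear(p,velocity=.1,threshold=8): st("bump")
    robot.gripper_to(0);st("grip")
    robot.move_linear(p+[0,0,.2],velocity=.15);st("lift")
def place(n,yaw=DYAW):
    z=.066+.048*n+GZ;R=down(yaw);p=np.r_[DECK,z]
    robot.move_ptp(np.r_[DECK,max(z+.05,.24)],R);robot.pause(.2);st("above")
    robot.move_linear(p+[0,0,.02],velocity=.1)
    hit=robot.move_linear(p-[0,0,.002],velocity=.025,threshold=6);s=st(f"down {hit}")
    return s['ee_pos'][2]-z
E
python3 - <<'E'
from h import *
pick([.4349,-.2054],.0667+np.pi/2)
e=place(0);print("err z",e)
E
```

```text
grip t 31.62 p [ 0.435  -0.2056  0.0351] F [-0.6 -0.2  4. ] M [-0.08  0.11  0.06] op 0.0117
lift t 33.1 p [ 0.4346 -0.2053  0.2343] F [-1.   0.1 -2.5] M [0.01 0.04 0.05] op 0.0116
above t 34.92 p [ 0.6064 -0.0325  0.2401] F [-0.6  0.5 -2.1] M [-0.06  0.03 -0.03] op 0.0118
down True t 37.01 p [ 0.6067 -0.0323  0.1014] F [0.6 0.3 6.4] M [ 0.18 -0.01  0.06] op 0.0119
err z 0.0003771711085264612
```

Run:
```python
from h import *
robot.gripper_to(.04);s=st("rel");robot.move_linear(s['ee_pos']+[0,0,.12]);st("up")
look(DECK,DYAW,.124,"d2");print("D",repr(cam("wrist")[1:]))
look([.430,-.358],.09+np.pi/2,.058,"b1");print("B",repr(cam("wrist")[1:]));st()
a,b=cv2.imread("pics/d2.png"),cv2.imread("pics/b1.png")
cv2.imwrite("pics/m2.png",np.vstack([a[30:300],b[30:300]]))
```

```text
rel t 37.64 p [ 0.606  -0.0321  0.1008] F [-0.2 -1.2 -0.3] M [-0.09  0.01  0.03] op 0.0394
up t 38.59 p [ 0.6055 -0.032   0.22  ] F [-0.1 -0.5  0.2] M [-0.07  0.06  0.01] op 0.0398
D (array([-2.86652763, -0.13119358, -0.01878458]), array([-0.60002184, -0.17005107,  0.39338429]))
B (array([-1.98609824, -2.17094528, -0.30073494]), array([ 0.39364259, -0.45011492,  0.24674253]))
 t 43.24 p [ 0.4799 -0.3535  0.1982] F [ 0.7  0.4 -0.6] M [0.06 0.04 0.03] op 0.0401
```

View pics/m2.png

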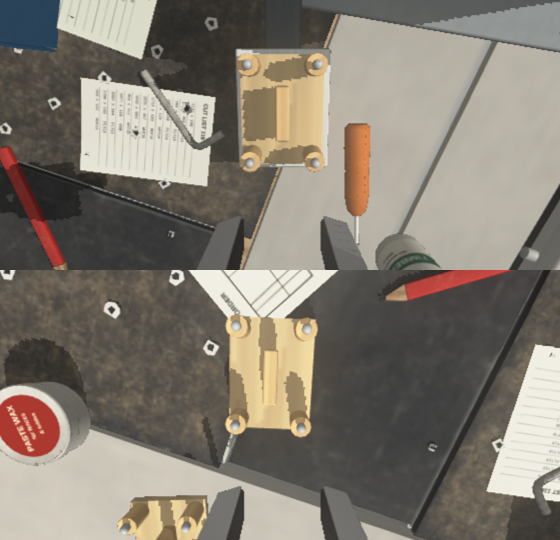

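Run:
```python
from h import *
K=cam("wrist")[0]
d=(K,np.array([-2.86652763,-0.13119358,-0.01878458]),np.array([-0.60002184,-0.17005107,0.39338429]))
print("deck",pose4(d,[[249,94],[250,192],[317,192],[318,94]],.123))
b=pose4(cam("wrist"),[[236,85],[236,186],[304,187],[307,88]],.057);print("B",b)
pick(b[0],b[1]+np.pi/2)
print("err",place(1))
```

```text
deck (array([ 0.60670058, -0.03158185]), np.float64(-1.4780609009423649), [np.float64(0.0783), np.float64(0.0561), np.float64(0.0783), np.float64(0.0538)])
B (array([ 0.42513515, -0.36630708]), np.float64(0.06540743878492698), [np.float64(0.0798), np.float64(0.0567), np.float64(0.0785), np.float64(0.0551)])
grip t 45.52 p [ 0.4252 -0.3665  0.0351] F [-0.6  0.   1.8] M [-0.23  0.1  -0.01] op 0.0118
lift t 47.01 p [ 0.4249 -0.3661  0.2342] F [ 0.  -0.1 -2.4] M [-0.01 -0.02  0.04] op 0.0118
above t 49.12 p [ 0.6065 -0.0327  0.24  ] F [ 0.4  0.4 -2.3] M [-0.06  0.03  0.  ] op 0.0119
down True t 50.73 p [ 0.6069 -0.0322  0.1493] F [-0.2  0.7  7. ] M [-0.02 -0.19  0.04] op 0.012
err 0.00026472503677130166
```

Run:
```python
from h import *
robot.gripper_to(.04);s=st("rel");robot.move_linear(s['ee_pos']+[0,0,.12])
look(DECK,DYAW,.172,"d3");print("D",repr(cam("wrist")[1:]))
look([.560,-.413],.09+np.pi/2,.058,"c2",h=.16);print("C",repr(cam("wrist")[1:]));st()
a,b=cv2.imread("pics/d3.png"),cv2.imread("pics/c2.png")
cv2.imwrite("pics/m3.png",np.vstack([a[30:300],b[30:300]]))
```

```text
rel t 51.37 p [ 0.606  -0.032   0.1486] F [ 0.1  0.4 -0.1] M [-0.03  0.05  0.01] op 0.0402
D (array([-2.86651101, -0.13117443, -0.01874546]), array([-0.60003191, -0.1829685 ,  0.43961384]))
C (array([-1.98615398, -2.17094745, -0.30067253]), array([ 0.45995461, -0.57547829,  0.2323742 ]))
 t 56.96 p [ 0.6098 -0.4085  0.2182] F [-0.3 -0.7  0.2] M [-0.04 -0.03 -0.01] op 0.0399
```

View pics/m3.png

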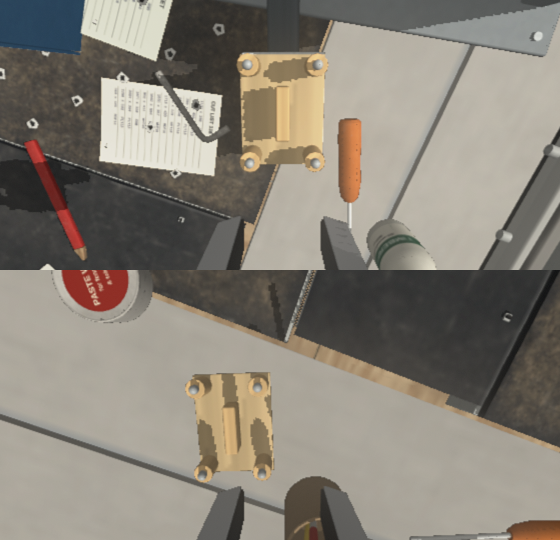

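Run:
```python
from h import *
c=cam("wrist");px=[[194,146],[203,234],[262,233],[257,144]]
b=pose4(c,px,.057);print("C",b)
print("pot",ray("wrist",[[318,260],[288,265],[345,265]],.1,c).round(3).tolist())
look(b[0],b[1]+np.pi/2,.058,"c3",h=.14);print("C",repr(cam("wrist")[1:]));st()
```

```text
C (array([ 0.60592862, -0.45501641]), np.float64(0.12773098568767363), [np.float64(0.0803), np.float64(0.0544), np.float64(0.0811), np.float64(0.0544)])
pot [[0.647, -0.375, 0.1], [0.654, -0.399, 0.1], [0.65, -0.352, 0.1]]
C (array([-1.94702357, -2.21050846, -0.30610731]), array([ 0.52675566, -0.59175439,  0.2070774 ]))
 t 58.55 p [ 0.6556 -0.4487  0.1982] F [-0.1 -0.4 -0.5] M [0.02 0.02 0.01] op 0.0396
```

View pics/c3.png

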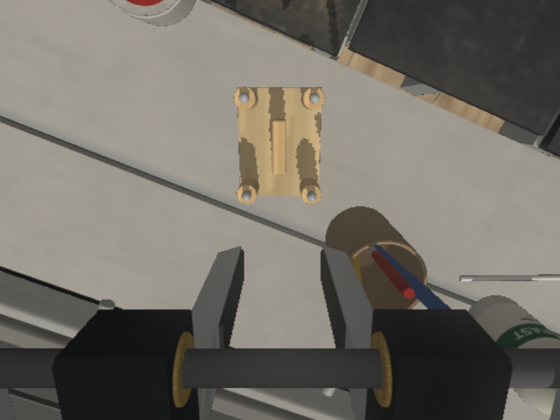

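Run:
```python
from h import *
c=cam("wrist");b=pose4(c,[[244,98],[247,195],[312,195],[315,98]],.057);print("C",b)
for z in (.1,.12): 
    q=ray("wrist",[385,285],z,c)[0];q2=ray("top",[322,185],z)[0];print(z,q,q2)
    for w in(q,q2):
        d=w[:2]-b[0];th=b[1];print("rel",d@[np.cos(th),np.sin(th)],d@[-np.sin(th),np.cos(th)])
R=down(b[1]+np.pi/2);off=.012
g=b[0]-off*np.array([np.cos(b[1]),np.sin(b[1])])
for z in (GZ,.155,.33): print(robot.ik(np.r_[g,z],R).round(2))
import json;json.dump([list(map(float,g)),float(b[1])],open("c.json","w"))
```

```text
C (array([ 0.60833166, -0.45549929]), np.float64(0.12500377529537107), [np.float64(0.0779), np.float64(0.0545), np.float64(0.0779), np.float64(0.0555)])
0.1 [ 0.69738484 -0.36198464  0.1       ] [ 0.68621476 -0.36136585  0.1       ]
rel 0.10001757727620648 0.08168195481762937
rel 0.08901180760245997 0.08368858378401618
0.12 [ 0.68801742 -0.36940261  0.12      ] [ 0.68356906 -0.35973027  0.12      ]
rel 0.08979839380367785 0.07548978818677415
rel 0.08659066855153952 0.08564127205161755
[ 0.41  0.86  0.34  1.38 -0.31  0.96  2.51]
[ 0.39  0.73  0.38  1.32 -0.27  1.14  2.49]
[ 0.39  0.63  0.41  1.1  -0.24  1.46  2.45]
```

Run:
```python
from h import *
import json;g,th=json.load(open("c.json"));R=down(th+np.pi/2)
p=np.r_[g,GZ]
robot.move_linear(p+[0,0,.19],frame=R)
print(robot.move_linear(p,velocity=.08,threshold=6));st("at")
robot.gripper_to(0);st("grip");robot.move_linear(p+[0,0,.3]);st("lift")
dx=np.array([np.cos(DTH),np.sin(DTH)]);t=DECK-.012*dx;z=.066+.096+GZ
robot.move_ptp(np.r_[t,.335],down(DYAW));robot.pause(.2);st("above")
robot.move_linear(np.r_[t,z+.02],velocity=.1)
print(robot.move_linear(np.r_[t,z-.002],velocity=.025,threshold=6));s=st("down");print(s['ee_pos'][2]-z)
```

```text
False
at t 61.66 p [ 0.5965 -0.4571  0.0353] F [-0.5 -0.2 -0.6] M [ 0.   -0.06  0.02] op 0.0403
grip t 62.21 p [ 0.5964 -0.4571  0.035 ] F [-0.1 -1.2  0.4] M [-0.09  0.01  0.02] op 0.0122
lift t 64.36 p [ 0.5963 -0.4569  0.3343] F [ 0.1 -0.1 -1.7] M [ 0.02 -0.01 -0.01] op 0.0117
above t 66.53 p [ 0.6055 -0.0207  0.335 ] F [-0.1  0.  -1.6] M [-0.04  0.05  0.02] op 0.0118
True
down t 68.62 p [ 0.6057 -0.0201  0.1973] F [ 1.2 -0.5  6.7] M [ 0.03 -0.06  0.08] op 0.0122
0.0003238144666042886
```

Run:
```python
from h import *
robot.gripper_to(.04);s=st("rel");robot.move_linear(s['ee_pos']+[0,0,.13])
look(DECK,DYAW,.220,"d4");print(cam("wrist")[1:])
robot.pause(.3)
snap("scene","s2",(130,60,330,260),1)
snap("top","t2")
a,b,c=[cv2.imread(f"pics/{n}.png") for n in("d4","s2","t2")]
o=cv2.resize(b,(540,540)) 
cv2.imwrite("pics/m4.png",np.hstack([cv2.resize(b,(380,380)),a[10:390,150:560]]))
```

```text
rel t 69.25 p [ 0.605  -0.0201  0.1966] F [-0.3 -0.9  0.4] M [-0.07  0.08  0.03] op 0.0399
(array([-2.86649321, -0.13114547, -0.01870093]), array([-0.60004158, -0.19588554,  0.48584057]))
```

View pics/m4.png

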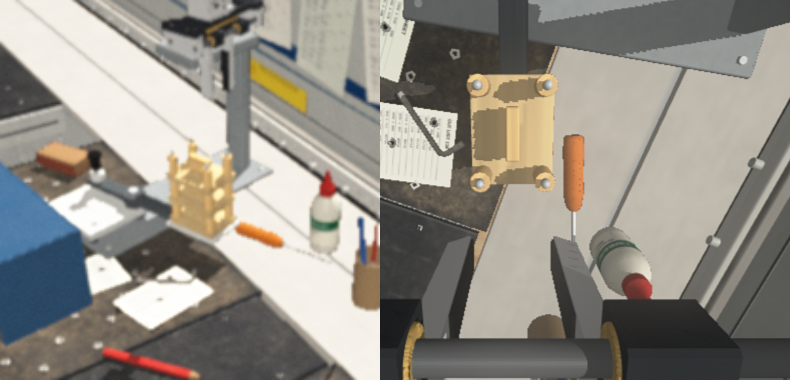

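```bash
cat >> h.py <<'E'
PIV=np.array([.5918,.1455]);A0=-.075
E
python3 - <<'E'
from h import *
s=robot.get_state();robot.move_linear(s['ee_pos']+[0,0,.06])
p,R=knob(1.4,.36);robot.move_ptp(p,R);robot.gripper_to(.08)
print(robot.move_linear(knob(1.4,.1)[0],velocity=.12,threshold=8));st("at")
robot.gripper_to(0);st("grip")
robot.move_linear(knob(1.4,.1178)[0],velocity=.05);st("up")
for s in np.linspace(1.4,0,9)[1:]:
    p,R=knob(s,.118);robot.move_linear(p,velocity=.05,frame=R);x=st(f"{s:.2f}")
    if np.linalg.norm(x['force'])>25: print("STOP");break
E
```

```text
False
at t 77.28 p [0.5825 0.2451 0.1005] F [-0.5  0.1 -0.6] M [-0.08  0.08 -0.05] op 0.08
grip t 78.13 p [0.5821 0.2451 0.1   ] F [-2.3  0.5  0.7] M [ 0.    0.37 -0.15] op 0.0287
up t 78.64 p [0.5821 0.2451 0.1177] F [ 0.5  0.7 -9.6] M [ 0.13  0.11 -0.13] op 0.029
1.22 t 79.14 p [0.5649 0.242  0.1179] F [-1.7  0.4 -8.7] M [ 0.29  0.6  -0.07] op 0.0289
1.05 t 79.64 p [0.5487 0.236  0.118 ] F [-4.6  3.  -9.3] M [ 0.52  0.92 -0.08] op 0.0289
0.88 t 80.14 p [0.5335 0.227  0.1179] F [-5.7  3.4 -9.4] M [ 0.66  1.17 -0.12] op 0.0286
0.70 t 80.64 p [0.52   0.2156 0.1178] F [-5.5  2.6 -9.6] M [ 0.77  1.4  -0.07] op 0.0288
0.52 t 81.14 p [0.5088 0.2019 0.1178] F [-7.   2.8 -9.6] M [0.71 1.59 0.01] op 0.0291
0.35 t 81.64 p [0.5001 0.1865 0.1177] F [-7.7  2.3 -8.7] M [0.56 1.65 0.01] op 0.029
0.18 t 82.14 p [0.4943 0.1698 0.1176] F [-7.5  1.  -9.9] M [0.33 1.76 0.09] op 0.0286
0.00 t 82.64 p [0.4915 0.1523 0.1176] F [-7.7  0.7 -8.6] M [0.14 1.79 0.18] op 0.029
```

Run:
```python
from h import *
robot.move_linear([.492,.1527,.1178],velocity=.02)
robot.move_linear([.492,.1527,.1005],velocity=.04);st("lowered")
robot.gripper_to(.08);st("rel")
robot.move_linear([.492,.1527,.2]);robot.gripper_to(0)
print(robot.move_linear([.492,.1527,.132],velocity=.02,threshold=2.5));st("touch")
robot.move_linear([.492,.1527,.3]);robot.gripper_to(.05)
robot.move_ptp([.40,.30,.40],down(-np.pi/2+A0));robot.pause(.5)
snap("scene","s3",(130,60,330,260));snap("wrist","w9");st()
a,b=cv2.imread("pics/s3.png"),cv2.imread("pics/w9.png")
cv2.imwrite("pics/m5.png",np.hstack([cv2.resize(a,(380,380)),cv2.resize(b,None,fx=.75,fy=.905)]))
```

```text
lowered t 83.47 p [0.4916 0.1524 0.1003] F [-9.3  1.6 -4.5] M [0.31 1.88 0.16] op 0.0288
rel t 84.39 p [0.492  0.1527 0.1005] F [-0.2 -1.5  0.1] M [ 0.01  0.02 -0.01] op 0.08
True
touch t 89.09 p [0.4921 0.1528 0.1392] F [-0.9 -1.   9.4] M [-0.04  0.36  0.01] op 0.0005
 t 94.81 p [0.4 0.3 0.4] F [0.5 0.1 0.5] M [ 0.03  0.16 -0.01] op 0.0498
```

View pics/m5.png

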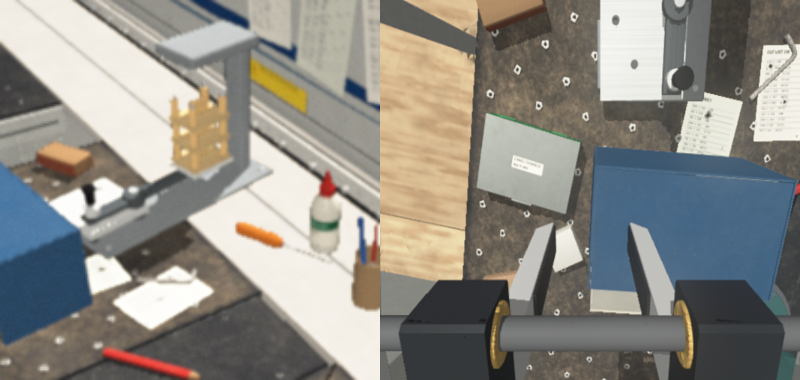

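```bash
python3 -c "
from rig import robot
robot.sign_off()"
```

```text
the job is handed in; nothing more can be done
```

The job is handed in after about 95 s of the 210 s allowed; `sign_off` gives no verdict. I swung the arm out to the far hole, stacked the three plywood trays I found on the deck, and swung the loaded deck back under the lamp.

- **Plunger:** A touch on the knob cap found it at 0.120 m at both the far hole and the hole under the lamp, the height for fully home. The swing position at the last hole was not measured directly. The commanded path ended there and the pin dropped in.
- **Stack:** Each tray seated within 0.4 mm of its expected height when set down. The scene picture after the swing back shows the stack upright under the hood. I made no numeric measurement of the tray positions after that swing.
- **Knocked tray:** The third tray had moved about 5 cm. I measured it again and gripped its rib 12 mm off centre to keep clear of the pen pot.
- **Bystanders:** The glue bottle is upright in the last picture. The pen pot is only partly in that crop, but what shows looks normal. The blue look-alike was not touched.
- **Readings that disagreed:** My first estimates of the pivot and of the trays from the higher views were off by millimetres to about a centimetre. Closer looks and the forces during the swing corrected them. While gripping the knob the fingers read 29 mm open, though it is described as 22 mm thick. The measured pull matched the spring, so I carried on.
- **Fourth tray:** I saw none in any view. The space under the blue box was not inspected.

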